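Roll a reagent canister up the loader ramp

ROBOT

A 6-joint arm with a two-finger parallel gripper is mounted at the origin on the work surface. World frame = base frame: x ahead of the robot, y to its left, z up, the work surface at z = 0. Lengths are in mm, angles in rad, forces in N, time in s.
With the tool pointing down it reaches from about 350 to 775 mm from the base axis. Payload 5.5 kg.
Tool frame: the origin (TCP) lies on the centre line of the jaws, within the pads' length; the fingertips stand 17 mm ahead of it and the grasp point (between the pads) lies 2 mm behind it; z points along the fingers, x is the direction in which the jaws open and shut, and the axes are right-handed (so a half turn about z gives the same grasp; the last joint's range is limited). The gripper opens to 85 mm and grips with 20 to 120 N. Pads are 22 mm wide; open, the fingers measure 114 mm over their backs; the gripper's body (76 mm by 85 mm) begins 54 mm behind the grasp point. The pads swing forward as they close: fully open they stand 13 mm farther back than shut.
Start: joints at [1.175, 0.313, 0.046, 1.304, 0, 1.431], TCP at [145.509, 556.325, 248.323] pointing down, gripper open.
Joint ranges: [-2.76, 2.76], [-0.86, 1.69], [-1.03, 1.26], [-2.2, 2.34], [-1.47, 1.5], [-3.14, 3.14]. Speed limits (rad/s): [2.57, 2.57, 3.14, 3.14, 3.14, 3.14].

INTERFACE

Orientations are given as a unit quaternion [w, x, y, z].
In Python, from cell import robot gives the robot as it stands.
- The arm moves only by the shell command python3 -m inch 'ROWS' [FORCE]. ROWS is JSON, a list of rows, each a list of 7 numbers: the gripper's target within -1 to 1 (shut at 1, half-way at 0, fully open at -1), then the shift along the tool's x, y, z in mm, then the turn, a rotation vector about the tool's x, y, z in degrees. In form: [[hand, tx, ty, tz, ax, ay, az], ...]. A call has 1 to 12 rows; each row is the pose to reach, as a shift and turn from the pose measured when the call began, along the tool's axes at that moment; what a row does not reach only later rows make up. A row lasts 1/8 s, in which the tool goes at most 62.5 mm and 10.7 degrees, less where a joint would pass 70% of its speed; a pose out of reach is approached as far as the arm can. A call with a gripper value outside its range is refused whole. The fingers move at their own pace and stop on an object; FORCE is the grip in N (left out, the last holds). Time passes only in rows, so rows that repeat a pose let the fingers close. It gives the time, the measured TCP pose, the force and the opening at its end, in the units of the state.
- robot.read_state(): the state, without advancing time (a new reading comes with each control period).
- robot.get_image(name): name is "scene" or "side" or "wrist"; returns a dict with "img" (420x560x3 uint8, red, green, blue), "mtx" (3x3 intrinsics, pixels), "cam_to_world" (4x4, takes a point from camera to world coordinates); the wrist camera has in their place "tool_from_camera" (4x4, takes a point from camera to tool coordinates, whose origin is the TCP and whose axes are the tool frame's). Camera axes: x right, y down, z forward; pixel columns grow to the right and rows downward; lengths in mm; the calibration is good to about 2 mm. The wrist camera is an equidistant fisheye: a pixel r from the principal point sees the ray r / f radians off the axis. A picture is of the moment at which its call begins: read the wrist's pose just before it. There is no depth.
- robot.close_job(): hands the job in, once; it reports no verdict.
The state is a dict: "time": time; "joint_pos": joint angles; "joint_vel": joint speeds; "joint_torque": joint torques, N m; "tcp_pos": TCP position; "tool_rot": TCP orientation; "force": force on the tool from outside, world axes, zero at the start; "ft_torque": the same for the moment, N m; "gripper_width": finger opening in mm.
Only numpy, scipy, OpenCV 4.12 (cv2) and the standard library are available. Lean on these libraries where they do the work, as an engineer would, in place of code of your own. Each camera call takes 0.05 s, during which the arm holds its last target. There are 200 camera calls.

TASK

With the fingertips, slowly push the white reagent canister with the blue cap up the loader's ramp until it drops into the pocket and rests against the end stop; keep it from rolling back or running free, and do not lift it. Then let go of it and press the green button on top of the loader right down, and move clear. Leave the other bottles and the tube rack where they are.

Things in the scene. Friction and masses are not known exactly. Their poses are not given: they have to be found in the camera images.
- loader: White and grey loader fixed to the bench. Origin on the bench under its middle; x points uphill to the end stop, y across, z up. In its frame (mm): level infeed plate x -140 to -60, top z = 12, open at its low end; 9 degree ramp from x = -60 (z = 12) to the crest at x = 70 (z = 32.6). Surface 100 wide between two guides that stand 6 above it, 6 thick.
- stop (a point): Point on the loader's upright stop face, at loader x = 113, y = 0, z = 54 mm. Between crest and stop is a pocket 43 mm long, its floor 5 to 7 mm below the crest, falling gently to the stop. The stop is the front of a white housing, loader x 113 to 187, 112 mm wide, top at z = 75. The seated canister's centre is at loader x = 87, z = 53, and stays there by itself.
- slope: The inclined ramp plate, part of the loader. Origin in the middle of its lower edge (where the level infeed ends), x up along the incline, z square to its surface; the surface is z = 0, length 132 mm.
- canister: The white plastic canister with the blue cap, a plain closed cylinder 52 mm in diameter and 84 mm long, 150 to 310 g, lying across the level infeed with its axle along the loader's y within about 7 degrees. Origin at its centre, its y is its axle; it turns about this as it rolls, very freely. Pushed past the crest, it drops forward into the pocket by itself.
- load_button_top (a point): Centre of the top face of the round green push button (28 mm diameter) on the loader's housing, straight above loader x = 150 mm, y = 0. Pressed straight down, 6 mm of travel, springs back.
- load_button (a joint): Travel of the green button, 0 = out, 0.006 m = fully down (about 4 N).
- spare: Bystander: upright white canister with orange cap, 52 mm diameter, 84 mm tall; origin under its centre.
- amber: Bystander: amber bottle with black cap, 44 mm diameter, 85 mm tall; origin under its centre.
- pot: Bystander: clear pot with red cap, 48 mm diameter, 55 mm tall; origin under its centre.
- rack: Bystander: grey rack with eight capped tubes, 50 x 130 mm, 66 mm tall; origin under its centre, y along its length.
Mind the look-alikes: they are no part of the job. Leave any purple or turquoise look-alike of the canister alone.

How it is judged:
By the outcome, as a careful person would: the job done as asked, in the order asked, and still so for the second after the job is handed in, with the robot touching nothing.
It also fails if it takes over 54 s, if anything falls off the work surface, if the arm or the gripper's body presses on something with over 40 N, if the wrist force passes 120 N, or if a joint passes its speed limit or range.

## Working session

There is one attempt and no reset: what is moved stays moved. The work goes in short steps, Python scripts to look and compute and a shell command to move; the robot and the scene stay as the last step left them, time stands still between calls to the robot, and variables do not carry over. Pictures are saved under pics/ and viewed, about 8 in all and at most 12, crops included, and the job is handed in when it is done.

```bash
ls; mkdir -p pics; python3 - <<'E'
from cell import robot
import cv2,numpy as np,pickle
s=robot.read_state();print(s)
d={}
for n in("scene","side","wrist"):
    r=robot.get_image(n);d[n]=r
    cv2.imwrite(f"pics/{n}0.png",r["img"][:,:,::-1])
    print(n,{k:np.round(v,3).tolist() for k,v in r.items() if k!="img"})
pickle.dump((s,d),open("d0.pkl","wb"))
E
```

```text
pics
{'time': 0.0, 'joint_pos': array([ 1.17540072e+00,  3.13973515e-01,  4.49678161e-02,  1.30356817e+00,
       -9.11609950e-06,  1.43119283e+00]), 'joint_vel': array([ 5.32131016e-04, -6.00285761e-04,  8.97206704e-04,  1.33488426e-03,
       -8.96287825e-05,  3.38828987e-04]), 'joint_torque': array([ 1.84385783e-03, -4.80622959e+01,  2.98534369e+01,  1.93930801e-02,
       -2.17074989e-05,  1.86850224e-05]), 'tcp_pos': array([145.31161142, 555.84694571, 247.41955312]), 'tool_rot': array([ 4.43951084e-04,  7.91520950e-01,  6.11141388e-01, -7.69962112e-04]), 'force': array([ 0.65800043,  0.08880949, -0.71323923]), 'ft_torque': array([ 0.07263916, -0.02385477, -0.01494154]), 'gripper_width': 85.46254980214151}
scene {'mtx': [[480.803, 0.0, 279.932], [0.0, 480.803, 218.173], [0.0, 0.0, 1.0]], 'cam_to_world': [[-0.446, 0.783, -0.434, 894.596], [0.895, 0.384, -0.228, 180.293], [-0.012, -0.49, -0.872, 685.642], [0.0, 0.0, 0.0, 1.0]]}
side {'mtx': [[530.084, 0.0, 281.971], [0.0, 530.084, 209.988], [0.0, 0.0, 1.0]], 'cam_to_world': [[-0.895, -0.34, 0.288, 337.058], [-0.446, 0.693, -0.566, 493.091], [-0.007, -0.635, -0.772, 772.444], [0.0, 0.0, 0.0, 1.0]]}
wrist {'mtx': [[325.192, 0.0, 280.891], [0.0, 325.192, 209.861], [0.0, 0.0, 1.0]], 'tool_from_camera': [[1.0, -0.001, 0.001, -0.413], [0.0, 0.957, 0.291, -74.743], [-0.001, -0.291, 0.957, -124.523], [0.0, 0.0, 0.0, 1.0]]}
```

```bash
python3 -c "
import cv2,numpy as np
a=[cv2.imread(f'pics/{n}0.png') for n in('scene','side')]
cv2.imwrite('pics/s1.png',a[0]);cv2.imwrite('pics/s2.png',a[1])"
```

```text
(no output)
```

View pics/scene0.png

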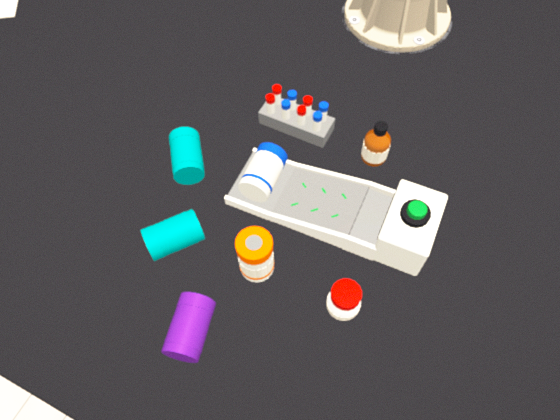

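View pics/side0.png

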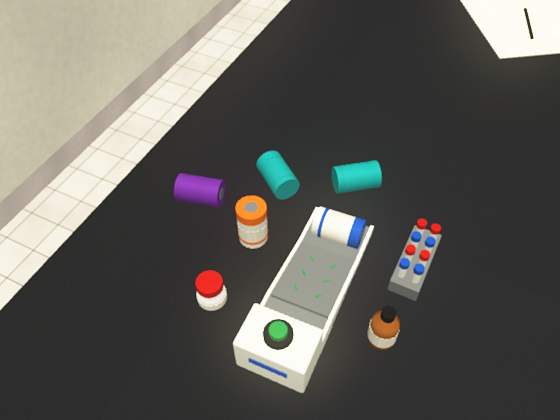

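The scene view shows the white canister with its blue cap lying on the infeed at (263,173), which is (341,228) in the side view. The green button is at (417,210) and (278,330). The look-alikes are turquoise at (186,155) and (173,234), purple at (189,327), and an upright one with an orange cap at (255,253). The white, blue-capped one on the infeed is the only one that fits, and I'll confirm it in a crop.

```bash
cat > h.py <<'E'
import numpy as np,cv2,pickle
def ray(r,p):
    K=r["mtx"];T=r["cam_to_world"]
    d=T[:3,:3]@np.linalg.solve(K,[p[0],p[1],1.]);return T[:3,3],d/np.linalg.norm(d)
def onz(r,p,z):
    o,d=ray(r,p);return o+d*(z-o[2])/d[2]
def tri(r1,p1,r2,p2):
    o1,d1=ray(r1,p1);o2,d2=ray(r2,p2)
    A=np.c_[d1,-d2];s=np.linalg.lstsq(A,o2-o1,rcond=None)[0]
    a,b=o1+s[0]*d1,o2+s[1]*d2;return (a+b)/2,np.linalg.norm(a-b)
E
python3 - <<'E'
from h import *
s,d=pickle.load(open("d0.pkl","rb"))
c={}
for n in("scene","side"):
    h=cv2.cvtColor(d[n]["img"],cv2.COLOR_RGB2HSV)
    m=cv2.inRange(h,(45,120,60),(75,255,255))
    k,l,st,ce=cv2.connectedComponentsWithStats(m)
    i=1+np.argmax(st[1:,4]);c[n]=ce[i];print(n,ce[i],st[i])
    b=cv2.inRange(h,(100,150,60),(125,255,255));k,l,st,ce=cv2.connectedComponentsWithStats(b)
    print([(x.tolist(),y.round(1).tolist()) for x,y in zip(st[1:],ce[1:]) if x[4]>80])
print(tri(d["scene"],c["scene"],d["side"],c["side"]))
im=d["scene"]["img"][130:280,215:455,::-1]
cv2.imwrite("pics/c1.png",cv2.resize(im,None,fx=3.3,fy=3.3,interpolation=cv2.INTER_CUBIC))
im=d["side"]["img"][200:390,225:385,::-1]
cv2.imwrite("pics/c2.png",cv2.resize(im,None,fx=3,fy=3,interpolation=cv2.INTER_CUBIC))
E
```

```text
scene [416.52727273 209.61818182] [406 200  22  20 330]
[([282, 90, 15, 19, 157], [288.9, 98.4]), ([313, 101, 16, 20, 163], [320.6, 110.1]), ([258, 142, 30, 22, 265], [273.7, 149.5])]
side [277.70877193 329.87368421] [269 321  19  20 285]
[([348, 217, 18, 31, 320], [355.9, 232.2]), ([400, 258, 10, 11, 85], [404.2, 263.0]), ([414, 264, 10, 11, 89], [418.4, 268.7]), ([249, 359, 37, 18, 109], [267.2, 367.4])]
(array([499.94987651, 192.55983926,  91.26581771]), np.float64(2.021289756047998))
```

View pics/c1.png

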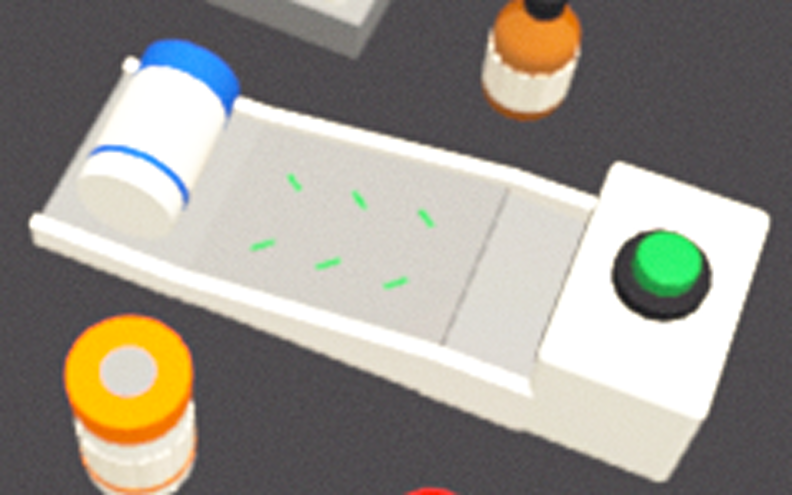

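View pics/c2.png

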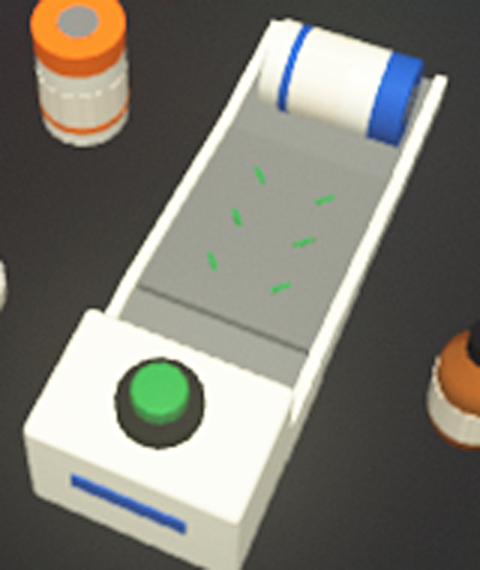

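Confirmed: it is white with a blue cap and a blue ring, lying across the infeed. The housing's top corners are clear in both crops.

```bash
python3 - <<'E'
from h import *
s,d=pickle.load(open("d0.pkl","rb"))
S,D=d["scene"],d["side"]
a=lambda x,y:(215+x/3.3,130+y/3.3); b=lambda x,y:(225+x/3,200+y/3)
for n,p,q,z in [("stop-near",(618,163),(293,388),75),("back-near",(768,215),(240,520),75),("back-far",(705,413),(28,430),75),("stop-far",(540,358),(95,312),75),
 ("lowL",(131,62),(443,78),18),("lowR",(35,222),(275,22),18),("can",(158,140),(342,80),38),("crestN",(508,190),(307,352),32.6),("crestF",(443,343),(137,287),32.6)]:
    t,e=tri(S,a(*p),D,b(*q));print(n,t.round(1),round(e,1),onz(S,a(*p),z).round(1)[:2],onz(D,b(*q),z).round(1)[:2])
E
```

```text
stop-near [446.6 156.   73.9] 2.9 [448.4 157.3] [445.9 155. ]
back-near [442.3 226.1  72.1] 3.5 [445.6 227.3] [441.2 225.5]
back-far [550.4 231.   73. ] 3.7 [552.6 232.4] [549. 230.]
stop-far [553.4 159.   67.5] 3.9 [558.7 160.9] [550.4 160.7]
lowL [456.4 -97.3  17. ] 2.7 [458.1 -95.5] [455.9 -98.1]
lowR [564.8 -93.8  16. ] 2.2 [566.4 -91.9] [563.9 -93.6]
can [505.8 -54.7  36.1] 3.0 [507.9 -52.6] [505.  -55.1]
crestN [454.6 112.3  31.1] 0.9 [455.9 112.9] [454.2 112.7]
crestF [549.5 117.6  34.8] 1.8 [547.8 116.6] [550.5 117.4]
```

```bash
cat >> h.py <<'E'
from scipy.spatial.transform import Rotation as R
U=np.array([-14,323.5,0]);U/=np.linalg.norm(U);V=np.array([-U[1],U[0],0]);O=np.array([505,44.8,0])
RT=R.from_matrix(np.c_[-V,-U,[0,0,-1]])   # tool x=-loader y, tool y = downhill
def go(s,lx,ly,z):
    q=s["tool_rot"];Rc=R.from_quat(q[[1,2,3,0]])
    t=O+U*lx+V*ly+[0,0,z]
    print("shift",Rc.inv().apply(t-s["tcp_pos"]).round(1),"turn",np.degrees((Rc.inv()*RT).as_rotvec()).round(2))
def where(s):
    p=s["tcp_pos"]-O;print("t",round(s["time"],2),"loader",(p@U).round(1),(p@V).round(1),s["tcp_pos"][2].round(1),"F",s["force"].round(1),"w",round(s["gripper_width"],1))
E
python3 - <<'E'
from h import *
from cell import robot
s=robot.read_state();where(s);go(s,-158,0,200);go(s,-158,0,40)
E
```

```text
t 0.15 loader 526.2 337.2 247.6 F [-0.6 -0.3 -0.6] w 85.7
shift [-554.5  523.8   48.3] turn [4.000e-02 7.000e-02 7.287e+01]
shift [-554.2  523.9  208.3] turn [4.000e-02 7.000e-02 7.287e+01]
```

```bash
python3 -m inch '[[-1,-92,87,0,0,0,12],[-1,-185,175,0,0,0,24],[-1,-277,262,0,0,0,36],[-1,-370,350,10,0,0,48],[-1,-462,437,20,0,0,60],[-1,-554,524,30,0,0,72.9],[0,-554,524,40,0,0,72.9],[0,-554,524,48,0,0,72.9],[0,-554,524,48,0,0,72.9],[0,-554,524,48,0,0,72.9],[0,-554,524,48,0,0,72.9],[0,-554,524,48,0,0,72.9]]' 40
python3 - <<'E'
from h import *
from cell import robot
s=robot.read_state();where(s);go(s,-158,0,100);go(s,-158,0,40)
E
```

```text
time: 1.65
tcp_pos: [505.5, -101.6, 201.5]
tool_rot: [0.001, 1.0, 0.021, -0.0]
force: [1.3, 0.7, 1.1]
gripper_width: 42.7
t 1.65 loader -146.3 5.8 201.5 F [1.3 0.7 1.1] w 42.7
shift [  5.9  11.6 101.5] turn [ 0.06  0.03 -0.06]
shift [  5.9  11.6 161.5] turn [ 0.06  0.03 -0.06]
```

```bash
python3 -m inch '[[0,6,12,25,0,0,0],[0,6,12,50,0,0,0],[0,6,12,75,0,0,0],[0,6,12,100,0,0,0],[0,6,12,100,0,0,0],[0,6,12,100,0,0,0]]'
python3 - <<'E'
from h import *
from cell import robot
s=robot.read_state();where(s)
r=robot.get_image("wrist");pickle.dump((s,r),open("w1.pkl","wb"))
cv2.imwrite("pics/w1.png",r["img"][:,:,::-1]);go(s,-158,0,40)
E
```

```text
time: 2.4
tcp_pos: [512.3, -113.5, 102.2]
tool_rot: [0.001, 1.0, 0.021, 0.0]
force: [-0.2, -0.6, 0.0]
gripper_width: 42.7
t 2.4 loader -158.5 -0.4 102.2 F [-0.2 -0.6  0. ] w 42.7
shift [-0.5 -0.6 62.2] turn [ 0.07 -0.   -0.06]
```

View pics/w1.png

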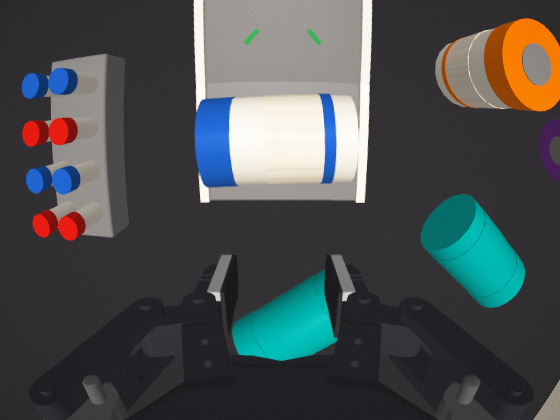

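The wrist view shows the canister at (277,140), nearly square between the guides, and the loader centred on the tool at column 283. A turquoise look-alike lies close behind the fingers at (285,320), so I'll check the clearance.

```bash
python3 - <<'E'
from h import *
s,d=pickle.load(open("d0.pkl","rb"))
ms={}
for n in("scene","side"):
    h=cv2.cvtColor(d[n]["img"],cv2.COLOR_RGB2HSV)
    m=cv2.inRange(h,(80,120,60),(97,255,255))
    for c in cv2.findContours(m,0,2)[0]:
        if cv2.contourArea(c)<300: continue
        P=cv2.boxPoints(cv2.minAreaRect(c))
        W=np.array([onz(d[n],p,26) for p in P])-O
        print(n,np.c_[W@U,W@V].round(0).tolist(),"centre",(W@U).mean().round(),(W@V).mean().round())
E
```

```text
scene [[-234.0, -167.0], [-177.0, -96.0], [-129.0, -138.0], [-185.0, -205.0]] centre -181.0 -151.0
scene [[-298.0, 27.0], [-251.0, 58.0], [-180.0, -47.0], [-224.0, -75.0]] centre -238.0 -9.0
side [[-242.0, -66.0], [-300.0, 17.0], [-233.0, 45.0], [-178.0, -34.0]] centre -239.0 -10.0
side [[-195.0, -213.0], [-252.0, -189.0], [-169.0, -92.0], [-117.0, -116.0]] centre -183.0 -153.0
```

```bash
python3 - <<'E'
from h import *
s,r=pickle.load(open("w1.pkl","rb"));T=r["tool_from_camera"];K=r["mtx"]
Rc=R.from_quat(s["tool_rot"][[1,2,3,0]])
def wr(p):
    v=(np.array(p)-K[:2,2])/K[0,0];t=np.hypot(*v)
    d=np.array([*(v/t*np.sin(t)),np.cos(t)]);return Rc.apply(T[:3,3])+s["tcp_pos"],Rc.apply(T[:3,:3]@d)
def fz(p,z):
    o,d=wr(p);w=o+d*(z-o[2])/d[2]-O;return (w@U).round(1),(w@V).round(1)
for col,a,b in((215,97,186),(277,95,187),(345,96,182)):
    o,d1=wr((col,a));_,d2=wr((col,b));
    f=lambda d:np.arctan2(d@U,-d[2])
    m=(f(d1)+f(d2))/2; print(col,"axis x",((o-O)@U+np.tan(m)*(o[2]-38)).round(1))
print("low end corners",fz((200,203),18),fz((366,203),18),"plate mid",fz((283,200),12))
E
```

```text
215 axis x -99.9
277 axis x -100.2
345 axis x -98.6
low end corners (np.float64(-143.0), np.float64(55.1)) (np.float64(-143.1), np.float64(-58.0)) plate mid (np.float64(-142.7), np.float64(-1.4))
```

```bash
python3 -m inch '[[0,0,-9,20,0,0,0],[0,0,-9,40,0,0,0],[0,0,-9,55,0,0,0],[0,0,-9,62,0,0,0],[0,0,-9,62,0,0,0],[0,0,-9,62,0,0,0]]'
python3 - <<'E'
from h import *
from cell import robot
s=robot.read_state();where(s)
r=robot.get_image("side");a=r["img"][150:300,270:430]
cv2.imwrite("pics/p1.png",cv2.resize(a[:,:,::-1],None,fx=4,fy=4,interpolation=cv2.INTER_CUBIC))
E
```

```text
time: 3.2
tcp_pos: [512.9, -105.0, 41.2]
tool_rot: [0.001, 1.0, 0.021, 0.001]
force: [-0.7, 0.1, 0.8]
gripper_width: 42.5
t 3.2 loader -150.0 -1.4 41.2 F [-0.7  0.1  0.8] w 42.5
```

View pics/p1.png

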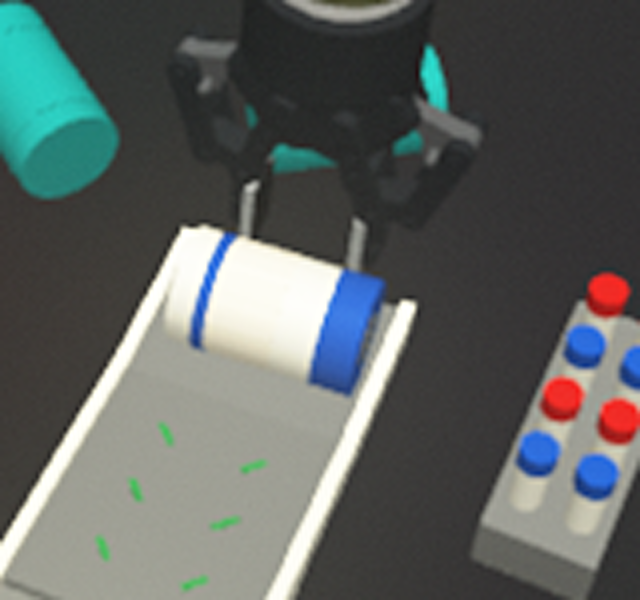

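```bash
python3 -m inch '[[0,0,-1.5,0,0,0,0],[0,0,-3,0,0,0,0],[0,0,-4.5,0,0,0,0],[0,0,-6,0,0,0,0],[0,0,-7.5,0,0,0,0],[0,0,-9,0,0,0,0],[0,0,-10.5,0,0,0,0],[0,0,-12,0,0,0,0],[0,0,-13.5,0,0,0,0],[0,0,-15,0,0,0,0],[0,0,-16.5,0,0,0,0],[0,0,-18,0,0,0,0]]'
python3 - <<'E'
from h import *
from cell import robot
s=robot.read_state();where(s)
s0,d=pickle.load(open("d0.pkl","rb"))
print("amber,spare,pot (loader x,y)")
for p,q in (((376,141),(384,324)),((255,253),(252,222)),((344,300),(211,291))):
    t=tri(d["scene"],p,d["side"],q)[0]-O;print((t@U).round(),(t@V).round(),t[2].round())
r=robot.get_image("side");h=cv2.cvtColor(r["img"],cv2.COLOR_RGB2HSV)[200:280,330:375]
b=cv2.inRange(h,(100,150,60),(125,255,255));M=cv2.moments(b,True);print("cap px",330+M["m10"]/M["m00"],200+M["m01"]/M["m00"],M["m00"])
E
```

```text
time: 4.75
tcp_pos: [512.2, -87.0, 41.2]
tool_rot: [0.001, 1.0, 0.021, 0.001]
force: [-1.3, -0.1, 0.1]
gripper_width: 43.0
t 4.75 loader -131.9 -1.5 41.2 F [-1.3 -0.1  0.1] w 43.0
amber,spare,pot (loader x,y)
52.0 132.0 44.0
-45.0 -137.0 43.0
98.0 -144.0 23.0
cap px 355.1 234.259375 320.0
```

```bash
python3 -m inch '[[0,0,-2,0,0,0,0],[0,0,-4,0,0,0,0],[0,0,-6,0,0,0,0],[0,0,-8,0,0,0,0],[0,0,-10,0,0,0,0],[0,0,-12,0,0,0,0],[0,0,-14,0,0,0,0],[0,0,-16,0,0,0,0],[0,0,-18,0,0,0,0],[0,0,-20,0,0,0,0],[0,0,-22,0,0,0,0],[0,0,-24,0,0,0,0]]'
python3 -m inch '[[0,0,-2,0,0,0,0],[0,0,-4,0,0,0,0],[0,0,-6,-0.3,0,0,0],[0,0,-8,-0.6,0,0,0],[0,0,-10,-0.9,0,0,0],[0,0,-12,-1.2,0,0,0],[0,0,-14,-1.5,0,0,0],[0,0,-16,-1.8,0,0,0],[0,0,-18,-2.1,0,0,0],[0,0,-20,-2.4,0,0,0],[0,0,-22,-2.7,0,0,0],[0,0,-24,-3,0,0,0]]'
cat > look.py <<'E'
from h import *
from cell import robot
import sys
s=robot.read_state();where(s)
r=robot.get_image("side");a=r["img"][195:345,225:385]
cv2.imwrite(f"pics/{sys.argv[1]}.png",cv2.resize(a[:,:,::-1],None,fx=4,fy=4,interpolation=cv2.INTER_CUBIC))
E
python3 look.py p2
```

```text
time: 6.3
tcp_pos: [511.1, -62.7, 41.2]
tool_rot: [0.001, 1.0, 0.021, 0.001]
force: [-0.1, -0.7, 0.8]
gripper_width: 42.8
time: 7.8
tcp_pos: [510.0, -38.5, 44.1]
tool_rot: [0.001, 1.0, 0.021, 0.001]
force: [0.2, -2.2, 2.1]
gripper_width: 42.7
t 7.8 loader -83.4 -1.4 44.1 F [ 0.2 -2.2  2.1] w 42.7
```

View pics/p2.png

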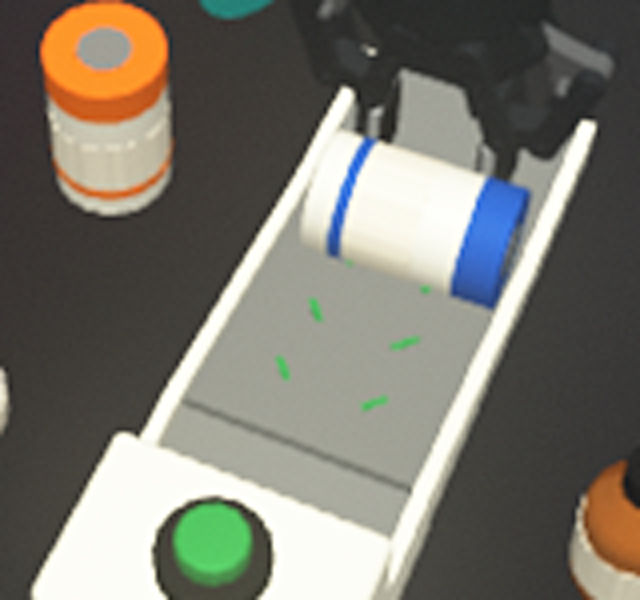

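The canister is square against both fingers on the lower ramp, centred near (415,220) in the crop. I'll carry on.

```bash
python3 -m inch '[[0,0,-2,-0.3,0,0,0],[0,0,-4,-0.6,0,0,0],[0,0,-6,-0.9,0,0,0],[0,0,-8,-1.3,0,0,0],[0,0,-10,-1.6,0,0,0],[0,0,-12,-1.9,0,0,0],[0,0,-14,-2.2,0,0,0],[0,0,-16,-2.5,0,0,0],[0,0,-18,-2.8,0,0,0],[0,0,-20,-3.2,0,0,0],[0,0,-22,-3.5,0,0,0],[0,0,-24,-3.8,0,0,0]]'
python3 -m inch '[[0,0,-2,-0.3,0,0,0],[0,0,-4,-0.6,0,0,0],[0,0,-6,-0.9,0,0,0],[0,0,-8,-1.3,0,0,0],[0,0,-10,-1.6,0,0,0],[0,0,-12,-1.9,0,0,0],[0,0,-14,-2.2,0,0,0],[0,0,-16,-2.5,0,0,0],[0,0,-18,-2.8,0,0,0],[0,0,-20,-3.2,0,0,0],[0,0,-22,-3.5,0,0,0],[0,0,-24,-3.8,0,0,0]]'
python3 -m inch '[[0,0,-2,-0.3,0,0,0],[0,0,-4,-0.6,0,0,0],[0,0,-6,-0.9,0,0,0],[0,0,-8,-1.3,0,0,0],[0,0,-10,-1.6,0,0,0],[0,0,-12,-1.9,0,0,0],[0,0,-14,-2.2,0,0,0],[0,0,-16,-2.5,0,0,0],[0,0,-18,-2.8,0,0,0],[0,0,-20,-3.2,0,0,0],[0,0,-22,-3.5,0,0,0],[0,0,-24,-3.8,0,0,0]]'
python3 look.py p3
```

```text
time: 9.35
tcp_pos: [510.4, -15.7, 49.0]
tool_rot: [0.002, 1.0, 0.021, 0.002]
force: [-0.5, -8.3, 6.4]
gripper_width: 42.7
time: 10.85
tcp_pos: [510.8, 6.7, 53.7]
tool_rot: [0.004, 1.0, 0.02, 0.004]
force: [0.3, -7.9, 6.1]
gripper_width: 42.6
time: 12.35
tcp_pos: [511.1, 29.2, 58.4]
tool_rot: [0.006, 1.0, 0.019, 0.005]
force: [1.0, -9.3, 6.6]
gripper_width: 42.9
t 12.35 loader -15.9 -5.4 58.4 F [ 1.  -9.3  6.6] w 42.9
```

View pics/p3.png

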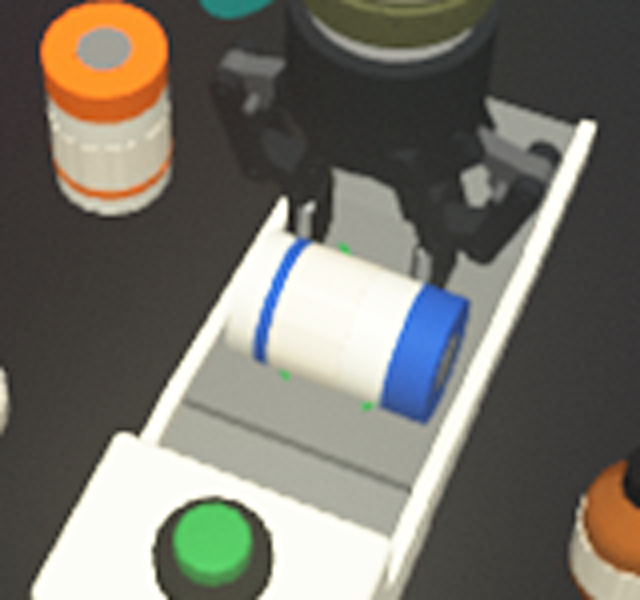

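The canister is square, in contact and close to the crest. It is rubbing the -y guide, though, and the tool has crept about 4 mm sideways and upward under load, so I'll correct the pose while pushing on.

```bash
python3 - <<'E'
from h import *
from cell import robot
s=robot.read_state();go(s,-16,-2,55);go(s,8,-2,57)
E
```

```text
shift [-3.5  0.3  3.4] turn [ 0.69 -0.56 -0.24]
shift [ -3.5 -23.6   1.1] turn [ 0.69 -0.56 -0.24]
```

```bash
python3 -m inch '[[0,-0.3,-2,0.4,0.1,-0.1,-0.3],[0,-0.6,-4,0.8,0.2,-0.2,-0.6],[0,-0.9,-6,1.2,0.3,-0.3,-0.9],[0,-1.2,-8,1.4,0.4,-0.4,-1.2],[0,-1.5,-10,1.4,0.5,-0.5,-1.5],[0,-1.8,-12,1.4,0.6,-0.6,-1.8],[0,-2.1,-14,1.3,0.7,-0.6,-2],[0,-2.4,-16,1.2,0.7,-0.6,-2.2],[0,-2.7,-18,1.1,0.7,-0.6,-2.4],[0,-3,-20,1,0.7,-0.6,-2.4],[0,-3.3,-22,0.9,0.7,-0.6,-2.4],[0,-3.5,-24,0.8,0.7,-0.6,-2.4]]'
python3 look.py p4; python3 - <<'E'
from h import *
from cell import robot
s=robot.read_state();go(s,30,-2,60)
E
```

```text
time: 13.9
tcp_pos: [508.9, 51.4, 58.8]
tool_rot: [0.002, 0.999, 0.04, 0.002]
force: [0.9, -9.7, 7.9]
gripper_width: 42.8
t 13.9 loader 6.4 -4.2 58.8 F [ 0.9 -9.7  7.9] w 42.8
shift [ -1.2 -23.1  -1.4] turn [ 0.2  -0.17  2.09]
```

View pics/p4.png

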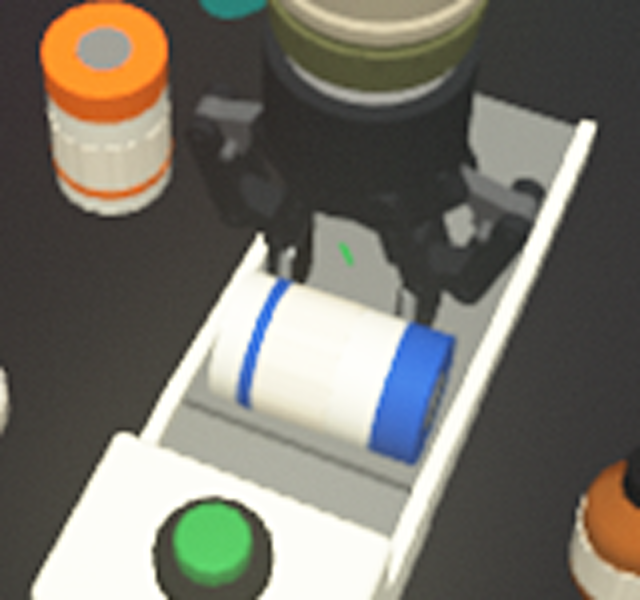

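```bash
python3 -m inch '[[0,-0.1,-1.8,-0.1,0,0,0],[0,-0.2,-3.6,-0.2,0,0,0],[0,-0.3,-5.4,-0.3,0.1,-0.1,0],[0,-0.4,-7.2,-0.4,0.1,-0.1,0],[0,-0.5,-9,-0.5,0.1,-0.1,0],[0,-0.6,-10.8,-0.6,0.2,-0.1,0.3],[0,-0.7,-12.6,-0.7,0.2,-0.1,0.6],[0,-0.8,-14.4,-0.8,0.2,-0.1,0.9],[0,-0.9,-16.2,-0.9,0.2,-0.1,1.2],[0,-1,-18,-1,0.2,-0.1,1.5],[0,-1.1,-19.8,-1.1,0.2,-0.1,1.8],[0,-1.2,-21.6,-1.2,0.2,-0.1,2.1]]'
python3 -m inch '[[0,0,-1.2,0,0,0,0],[0,0,-2.4,0,0,0,0],[0,0,-3.6,0,0,0,0],[0,0,-4.8,0,0,0,0],[0,0,-6,0,0,0,0]]'
python3 - <<'E'
from h import *
from cell import robot
s=robot.read_state();where(s);go(s,40,-2,60)
E
```

```text
time: 15.45
tcp_pos: [506.8, 71.9, 60.8]
tool_rot: [0.002, 1.0, 0.021, 0.002]
force: [-0.1, -5.2, 5.2]
gripper_width: 43.0
time: 16.08
tcp_pos: [506.4, 78.2, 60.6]
tool_rot: [0.001, 1.0, 0.021, 0.001]
force: [0.7, -0.9, 0.4]
gripper_width: 43.0
t 16.07 loader 33.3 -2.8 60.6 F [ 0.7 -0.9  0.4] w 43.0
shift [-0.9 -6.7  0.6] turn [ 0.17 -0.17 -0.08]
```

```bash
python3 -m inch '[[0,0,0,0,0,0,0],[0,0,0,0,0,0,0]]'; python3 look.py p5
```

```text
time: 16.32
tcp_pos: [506.4, 78.3, 60.5]
tool_rot: [0.001, 1.0, 0.021, 0.001]
force: [0.2, 0.5, 0.1]
gripper_width: 42.6
t 16.32 loader 33.4 -2.8 60.5 F [0.2 0.5 0.1] w 42.6
```

View pics/p5.png

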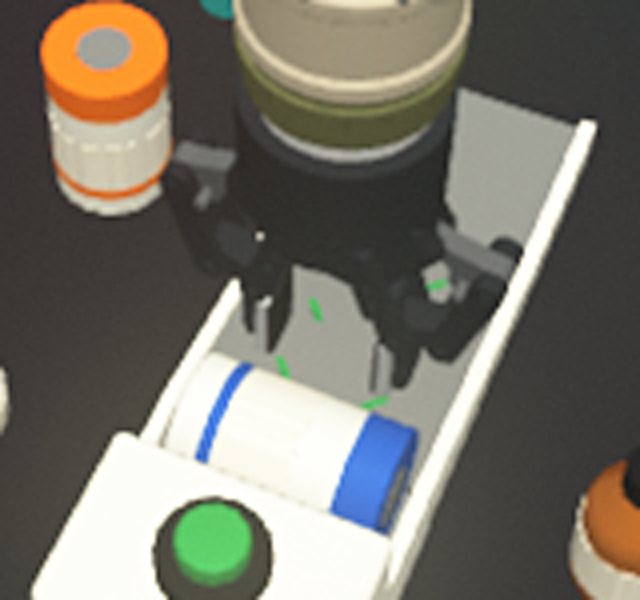

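The canister is seated against the housing at about (290,440) in the crop, and the fingers stand clear behind it with force near 0. Next I'll back off, raise, shut the fingers and move over the button.

```bash
python3 -m inch '[[0,0,6,-5,0,0,0],[0,0,6,-35,0,0,0],[0,0,6,-65,0,0,0],[0,0,6,-90,0,0,0],[1,-2,-30,-90,0,0,0],[1,-2,-70,-90,0,0,0],[1,-2,-105,-90,0,0,0],[1,-2,-116,-90,0,0,0],[1,-2,-116,-80,0,0,0],[1,-2,-116,-70,0,0,0],[1,-2,-116,-70,0,0,0],[1,-2,-116,-70,0,0,0]]'
python3 - <<'E'
from h import *
from cell import robot
s=robot.read_state();where(s);go(s,149,0,110)
r=robot.get_image("wrist");cv2.imwrite("pics/w2.png",r["img"][:,:,::-1])
sc=robot.get_image("scene");sd=robot.get_image("side")
c=[]
for x,roi in((sc,(340,150,420,230)),(sd,(290,270,350,350))):
    h=cv2.cvtColor(x["img"],cv2.COLOR_RGB2HSV);m=cv2.inRange(h,(100,150,60),(125,255,255))
    k,l,st,ce=cv2.connectedComponentsWithStats(m);print([(a.tolist(),b.round(1).tolist()) for a,b in zip(st[1:],ce[1:]) if a[4]>90])
cv2.imwrite("pics/sc2.png",sc["img"][:,:,::-1]);cv2.imwrite("pics/sd2.png",sd["img"][:,:,::-1])
E
```

```text
time: 17.88
tcp_pos: [499.4, 193.5, 130.1]
tool_rot: [0.001, 1.0, 0.02, 0.001]
force: [0.7, -0.6, 0.0]
gripper_width: -0.1
t 17.88 loader 148.8 -0.8 130.1 F [ 0.7 -0.6  0. ] w -0.1
shift [-0.9 -0.3 20.1] turn [ 0.17 -0.14 -0.15]
[([282, 89, 15, 20, 158], [289.0, 98.4]), ([313, 101, 16, 20, 163], [320.6, 110.1]), ([364, 174, 33, 21, 296], [381.4, 181.1])]
[([308, 302, 21, 26, 119], [319.1, 316.9]), ([249, 359, 37, 18, 109], [267.2, 367.4])]
```

View pics/w2.png

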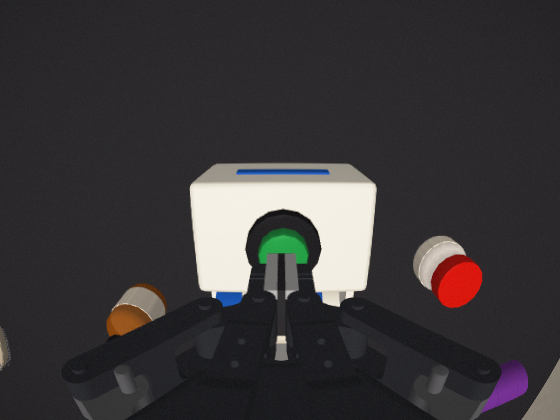

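The shut fingers are centred over the green button, at about (283,250). I'll press in small steps and watch the force.

```bash
python3 -m inch '[[1,0,0,8,0,0,0],[1,0,0,16,0,0,0],[1,0,0,20,0,0,0],[1,0,0,22,0,0,0],[1,0,0,24,0,0,0],[1,0,0,24,0,0,0]]'; python3 -m inch '[[1,0,0,2,0,0,0],[1,0,0,4,0,0,0],[1,0,0,4,0,0,0]]'
```

```text
time: 18.77
tcp_pos: [499.6, 193.9, 107.9]
tool_rot: [0.001, 1.0, 0.021, 0.002]
force: [-4.3, -0.5, 10.7]
gripper_width: 0.0
time: 19.15
tcp_pos: [499.7, 193.9, 107.6]
tool_rot: [0.001, 1.0, 0.021, 0.003]
force: [-9.8, -2.8, 27.1]
gripper_width: 0.5
```

Force rose to 27 N with almost no motion, so something has bottomed out. I'll release in small steps to check that the button spring travelled its 6 mm.

```bash
for i in 1 2 3 4 5 ; do python3 -m inch '[[1,0,0,-2,0,0,0],[1,0,0,-2,0,0,0],[1,0,0,-2,0,0,0]]' | egrep 'time|tcp|force'; done
```

```text
time: 19.52
tcp_pos: [499.9, 194.0, 109.4]
force: [-0.5, -0.8, 2.9]
time: 19.9
tcp_pos: [499.8, 194.0, 111.2]
force: [-0.2, -0.5, 2.1]
time: 20.27
tcp_pos: [499.8, 194.0, 113.2]
force: [-0.2, -0.3, 2.4]
time: 20.65
tcp_pos: [499.6, 194.0, 115.0]
force: [0.2, -0.3, -0.7]
time: 21.02
tcp_pos: [499.6, 194.0, 117.0]
force: [-0.0, 1.0, -0.5]
```

Spring force showed from 107.7 up to about 114 mm, so the full 6 mm stroke was pressed against a hard stop. Now I'll move clear and check.

```bash
python3 -m inch '[[1,0,0,-30,0,0,0],[1,0,0,-70,0,0,0],[1,0,0,-110,0,0,0],[1,0,-40,-130,0,0,0],[1,0,-80,-130,0,0,0],[1,0,-120,-130,0,0,0],[1,0,-150,-130,0,0,0],[1,0,-150,-130,0,0,0],[1,0,-150,-130,0,0,0],[1,0,-150,-130,0,0,0]]'
python3 - <<'E'
from h import *
from cell import robot
where(robot.read_state())
_,d=pickle.load(open("d0.pkl","rb"))
im={n:robot.get_image(n) for n in("scene","side")}
for n in im:
    df=np.abs(im[n]["img"].astype(int)-d[n]["img"]).max(2)>60
    k,l,st,ce=cv2.connectedComponentsWithStats(cv2.morphologyEx(df.astype(np.uint8),2,np.ones((3,3))))
    print(n,"changed",[a.tolist() for a in st[1:] if a[4]>15])
a=im["scene"]["img"][90:330,140:460,::-1];b=im["side"]["img"][190:400,180:460,::-1]
a=cv2.resize(a,None,fx=1.25,fy=1.25);b=cv2.resize(b,(400,300))
cv2.imwrite("pics/f.png",cv2.resize(np.hstack([a,b]),(800,300)))
E
```

```text
time: 22.28
tcp_pos: [492.7, 343.2, 246.7]
tool_rot: [0.001, 1.0, 0.02, 0.003]
force: [0.3, -0.4, -0.5]
gripper_width: -0.1
t 22.27 loader 298.7 -0.6 246.7 F [ 0.3 -0.4 -0.5] w -0.1
scene changed [[257, 142, 31, 22, 311], [364, 174, 33, 20, 329]]
side changed [[0, 0, 560, 337, 81462], [48, 142, 30, 38, 624], [314, 207, 52, 42, 1058], [59, 213, 6, 4, 23], [317, 229, 4, 7, 21], [266, 283, 63, 44, 1552], [233, 322, 20, 48, 545], [203, 343, 6, 4, 18], [187, 346, 9, 3, 27], [254, 366, 20, 12, 130], [250, 372, 19, 13, 107], [244, 381, 5, 7, 27], [204, 384, 6, 15, 55], [211, 392, 9, 11, 69]]
```

View pics/f.png

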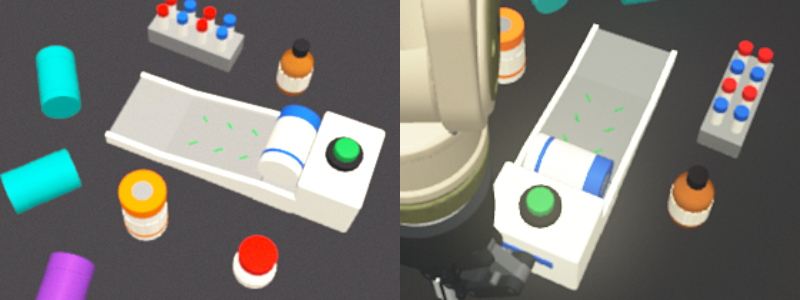

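The canister rests in the pocket against the stop at (290,140) in the left half. In the scene view only the canister has changed, the button is back up and the arm is clear. I'll hand in.

```bash
python3 -c "
from cell import robot
print(robot.close_job())"
```

```text
the job is handed in; nothing more can be done
None
```

The canister is in the pocket against the end stop, the green button was pressed fully down, and I handed the job in at about 22 s of the 54 s allowed.

- **Push:** I used two half-open fingertips at 10 to 20 mm/s, always behind the canister and never gripping or lifting it. It stayed against the fingers until it dropped over the crest.
- **Button:** I let go, backed off and pressed with shut fingers. Force rose to about 27 N against a hard stop. On release, the spring force lasted through about 6 mm, which matches the full travel.
- **Last checks:** The final pictures show the canister seated at the stop, the button back up and the arm clear with the force near zero. Comparing the scene view before and after showed only the canister had changed, so the bottles, rack and look-alikes stayed put. The side view could not be compared, because the arm filled part of it.

**Off plan:**
- On the ramp the canister appeared to rub one guide. The push force reached about 10 N and the tool drifted about 4 mm sideways and upward, which I partly corrected before the crest.
- The button's hard stop was about 5 mm higher than I expected from the camera measurement of its top. I did not measure the seated canister's position; I judged it from the pictures.

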